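# Find where the returned door track jams

### The arm

A 6-joint arm with a two-finger parallel gripper is mounted at the origin on the work surface. World frame = base frame: x ahead of the robot, y to its left, z up, the work surface at z = 0. Lengths are in m, angles in rad, forces in N, time in s.
With the tool pointing down it reaches from about 0.3 to 0.875 m from the base axis. Payload 4.2 kg.
Tool frame: the origin (TCP) lies midway between the tips of the shut fingers; the grasp point (between the pads) lies 19 mm behind it; z points along the fingers, y is the line along which they close (so a half turn about z gives the same grasp; the last joint's range is limited). The gripper opens to 85 mm and grips with 20 to 120 N. Pads are 22 mm wide; open, the fingers measure 114 mm over their backs; the gripper's body (76 mm by 85 mm) begins 54 mm behind the grasp point. The pads swing forward as they close: fully open they stand 13 mm farther back than shut.
Start: joints at [1.083, 0.32, 1.565, -0, 1.257, -0.02], TCP at [0.259, 0.513, 0.231] pointing down, gripper open.
Joint ranges: [-3.11, 3.11], [-0.84, 2.01], [0.21, 2.61], [-1.34, 4.49], [0.05, 2.63], [-2.56, 2.56]. Speed limits (rad/s): [2.57, 2.57, 3.14, 3.14, 3.14, 3.14].

### API

Orientations are given as a unit quaternion [w, x, y, z].
In Python, from workcell import goto, move_l, movej, grip, pause, ik, sense, read_camera, IKError, sign_off, recognise, silhouettes, place_of gives the robot as it stands. Calls block until the motion is done:
- goto(position, orientation): joint-space move of the TCP to a pose.
- move_l(position, rate=0.15, orientation=None, f_stop=None): straight line of the TCP; orientation=None keeps the orientation; rate is the mean speed in m/s. With f_stop (N) it stops when the force on the tool has changed by that much, and returns True; else False.
- movej(angles): joint-space move.
- grip(opening, strength=None): finger opening in m; strength is the grip in N (None keeps the last); returns when the fingers have stopped.
- pause(seconds).
- ik(position, orientation): joint angles nearest the present ones, or None.
- sense(): the state.
- read_camera(name): name is "side" or "top" or "wrist"; returns a dict with "image" (400x640x3 uint8, red, green, blue), "fx", "fy", "cx", "cy" (pixels), "camera_from_world" (4x4, takes a point from world to camera coordinates). Camera axes: x right, y down, z forward; pixel columns grow to the right and rows downward; lengths in m; the calibration is good to about 2 mm. A picture is of the moment at which its call begins. There is no depth.
A pose or a line that the arm cannot do raises IKError and nothing moves.
- sign_off(): hands the job in; it is judged then, once.
Trained networks look in a picture, given as the dict that the camera call returned (one of the last four; its "shot" number tells which), for a name from the list of things; names that differ only in an ending like _2 or _b are one class to them, and where a whole thing is asked for, a point or a joint stands for the part that bears it (a point fixed in the world has none). Each returns a list of dicts, best first, with "conf" (0 to 1); they miss things now and then, are a little off and sometimes report something else, mostly with a low value. They report only what shows in the picture. A call takes as long as a camera call.
- recognise(picture, label): "rect" ([centre column, centre row, width, height] in pixels, round what is visible of it).
- silhouettes(picture, label): "region" (400x640 bool, what is visible of it) and "rect" ([centre column, centre row, width, height] in pixels, round what is visible of it).
- place_of(picture, label): "pixel" ([column, row] in pixels: a listed point, or the origin of a listed thing).
The state is a dict: "time": time; "joints": joint angles; "qd": joint speeds; "tau": joint torques, N m; "ee_pos": TCP position; "ee_rot": TCP orientation; "ft_force": force on the tool from outside, world axes, zero at the start; "moment": the same for the moment, N m; "gripper_width": finger opening in m; "grip_force": force on a finger pad.
Only numpy, scipy, OpenCV 4.12 (cv2) and the standard library are available. Lean on these libraries where they do the work, as an engineer would, in place of code of your own. Each camera call takes 0.05 s, during which the arm holds its last target. There are 200 camera calls.

### The job

One of the two sliding-door tracks screwed to the counter was brought back because it jams: its walls are pinched in and buckled at one place, while the other track is sound. Slide the hanger of the pinched track along until it jams against the pinch, then back it off by about 25 mm so that the pinch can be got at, and let go of it there. Leave the hanger in the sound track where it is.

Things in the scene. Friction and masses are not known exactly. Their poses are not given: they have to be found in the camera images.
- hanger_lug (a point): Hanger to be moved: steel carriage with an upright lug on top to grip, 36 mm along the track, 14 mm across, from 35 to 85 mm above the counter. Point: lug centre, 60 mm up. The carriage below is 80 mm long: its nose is 40 mm ahead of the point. y axis: along the track towards the pinch. Slides only along the track, about 2 N friction, stays where left; starts 100 to 260 mm short of the pinch.
- pinch (a point): The pinch in that track: both walls bent in to a narrow waist and buckled up to 38 mm above the counter, 36 mm long. Point: mid-track, 30 mm above the counter, at the edge facing the hanger, where the hanger's nose jams (lug centre then 40 mm short of this point; pushing harder takes it less than 1 mm further). y axis: along the track, away from the hanger.
- track: The pinched track: dark steel channel with a white floor, 380 mm long, 34 mm wide, 30 mm high, fixed to the counter by a flat steel foot near each end. Origin: centre of its underside. y axis: along it, from the hanger's end to the pinch (roughly to the robot's left); z up.
- sound_hanger_lug (a point): Lug centre, 60 mm above the counter, of the same kind of hanger in the sound track: an equal track without a pinch, roughly parallel, about 180 mm nearer to or farther from the robot. Not to be moved.

How it is judged:
By the outcome, as a careful person would: the job done as asked, in the order asked, and still so for the second after the job is handed in, with the robot touching nothing.
It also fails if it takes over 35 s, if anything falls off the work surface, if the arm or the gripper's body presses on something with over 40 N, if the wrist force passes 120 N, or if a joint passes its speed limit or range.

## Working session

There is one attempt and no reset: what is moved stays moved. The work goes in short steps, each a Python script; the robot and the scene stay as the last script left them, time stands still between calls to the robot, and variables do not carry over. Pictures are saved under pics/ and viewed, at most 10 in all, crops included, and the job is handed in when it is done.

```bash
mkdir -p pics
cat > h.py <<'E'
import numpy as np, cv2
from workcell import *
def ray(p,px):
    M=np.array(p["camera_from_world"]);R=M[:3,:3];c=-R.T@M[:3,3]
    d=R.T@np.array([(px[0]-p["cx"])/p["fx"],(px[1]-p["cy"])/p["fy"],1]);return c,d
def at(p,px,z):
    c,d=ray(p,px);return c+d*(z-c[2])/d[2]
def save(p,n):cv2.imwrite("pics/"+n,cv2.cvtColor(p["image"],cv2.COLOR_RGB2BGR))
Z=dict(hanger_lug=.06,pinch=.03,track=0,sound_hanger_lug=.06)
def look(cam,n):
    p=read_camera(cam);save(p,n)
    for l,z in Z.items():
        for r in place_of(p,l)[:3]:
            print(cam,l,round(r["conf"],2),np.round(r["pixel"],1),np.round(at(p,r["pixel"],z),4))
    return p
E
python3 - <<'E'
from h import *
look("top","t1.png");look("side","s1.png");print(sense()["time"])
E
```

```text
top hanger_lug 0.67 [379.9 146.6] [ 0.6394 -0.1767  0.06  ]
top pinch 0.8 [294.7 155.1] [ 0.6382 -0.0394  0.03  ]
top track 0.96 [303.3 166.4] [ 0.6274 -0.0528  0.    ]
top sound_hanger_lug 0.8 [227.9 273. ] [0.4458 0.0623 0.06  ]
side hanger_lug 0.8 [389.7 257.6] [ 0.6395 -0.1754  0.06  ]
side pinch 0.84 [363.3 214.8] [ 0.6391 -0.0374  0.03  ]
side pinch 0.65 [250.4 182.7] [0.4461 0.099  0.03  ]
side track 0.57 [361.9 234.8] [ 0.6336 -0.0561  0.    ]
side sound_hanger_lug 0.7 [252.  183.3] [0.4505 0.0515 0.06  ]
0.5
```

View pics/t1.png

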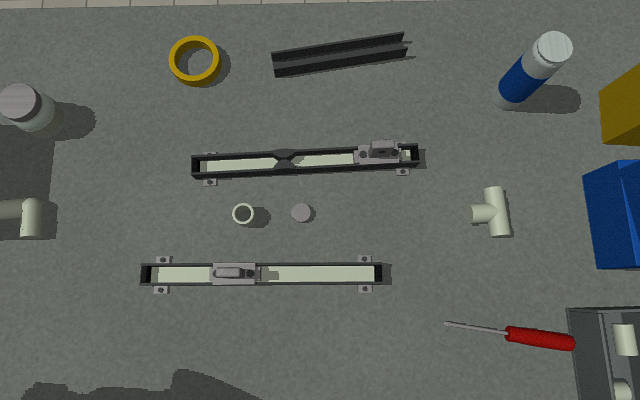

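View pics/s1.png

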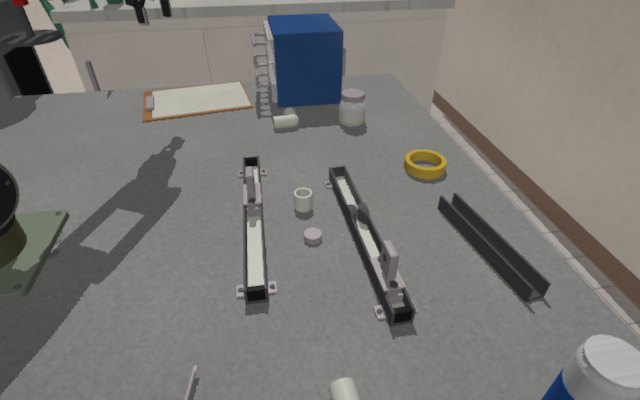

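The far track (top view, waist at about (285,157)) is the pinched one, with its lug at about (383,150). The near track is straight, with its hanger at (232,272). I'll go above the lug for a close look.

```bash
cat >> h.py <<'E'
from scipy.spatial.transform import Rotation as Ro
def quat(d,s):  # d: track direction
    z=np.array([0,0,-1.]);y=s*np.array([d[1],-d[0],0]);x=np.cross(y,z)
    q=Ro.from_matrix(np.c_[x,y,z]).as_quat();return [q[3],*q[:3]]
def choose(P,d):
    best=None
    for s in(1,-1):
        j=ik(P,quat(d,s))
        if j is not None and (best is None or abs(j[5])<best[0]): best=(abs(j[5]),quat(d,s),j)
    return best[1],best[2]
E
python3 - <<'E'
from h import *
p=read_camera("top")
r=silhouettes(p,"track")
for q in r[:2]:
    m=q["region"];c=cv2.minAreaRect(np.argwhere(m)[:,::-1].astype(np.float32))
    print(q["conf"],c)
a=at(p,(193,166),.03);b=at(p,(418,154),.03);print(a,b)
d=(a-b)[:2];d/=np.linalg.norm(d);print("d",d)
P=[.6395,-.176,.22]
q,j=choose(P,d);print(np.round(j,2))
goto(P,q)
p=look("wrist","w1.png");p=look("side","s2.png");print(sense()["time"])
E
```

```text
[0.62324321 0.12894286 0.03      ] [ 0.63540839 -0.24471651  0.03      ]
d [-0.03253961  0.99947045]
[-0.29  0.47  1.36 -0.    1.31 -0.32]
wrist hanger_lug 0.76 [314.5 184.2] [ 0.6374 -0.1774  0.06  ]
wrist pinch 0.78 [312.7  32.3] [ 0.6313 -0.0423  0.03  ]
wrist track 0.77 [313.2  54.7] [ 0.6318 -0.0574  0.    ]
side hanger_lug 0.75 [387.2 258.7] [ 0.6352 -0.1769  0.06  ]
side pinch 0.69 [356.7 218.3] [ 0.6252 -0.0448  0.03  ]
side track 0.79 [360.8 236.5] [ 0.6305 -0.0601  0.    ]
side sound_hanger_lug 0.94 [254.1 183.3] [0.4543 0.0508 0.06  ]
3.875
```

View pics/w1.png

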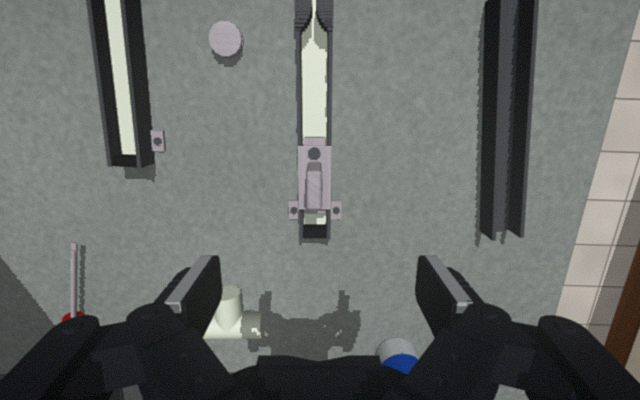

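The wrist view shows the lug at (314,187), aligned with the tool, and the pinch waist at about (313,25). Next I grip, slide to the jam with a force stop, and look.

Run:
```python
from h import *
d=np.array([-.0325,.9995,0])
L=np.array([.637,-.177,.046])
q,_=choose(L,d)
grip(.06)
move_l([*L[:2],.10],.15,q); move_l(L,.08)
grip(0.0,40); s=sense();print(s["gripper_width"],s["grip_force"],s["ee_pos"],s["ft_force"])
if .008<s["gripper_width"]<.02:
    e=np.array(s["ee_pos"])
    print(move_l(e+d*.065,.06,f_stop=25),np.round(sense()["ft_force"],1),sense()["ee_pos"])
    hit=move_l(np.array(sense()["ee_pos"])+d*.055,.025,f_stop=12);s=sense()
    print(hit,np.round(s["ft_force"],1),s["ee_pos"],s["gripper_width"],s["time"])
look("wrist","w2.png");look("side","s3.png");look("top","t3.png")
```

```text
0.013879270773349436 40.371360182762146 [ 0.63562974 -0.17708945  0.0465698 ] [-4.77068532 -0.37052465  4.78855549]
False [-4.5  1.8  4.2] [ 0.63345385 -0.11148831  0.04658585]
True [ 0.1 -1.   3.3] [ 0.63225874 -0.07848657  0.04662393] 0.013438083701621731 9.0917
wrist hanger_lug 0.62 [318.9 275.7] [ 0.6334 -0.079   0.06  ]
wrist pinch 0.79 [318.2 170.9] [ 0.6318 -0.0385  0.03  ]
wrist track 0.57 [316.5 187.9] [ 0.6314 -0.0551  0.    ]
side hanger_lug 0.89 [365.1 215.3] [ 0.63   -0.0748  0.06  ]
side pinch 0.41 [359.6 216. ] [ 0.6318 -0.0395  0.03  ]
side track 0.64 [363.7 237.2] [ 0.6351 -0.0628  0.    ]
side sound_hanger_lug 0.77 [249.6 183.2] [0.4462 0.0526 0.06  ]
```

View pics/w2.png

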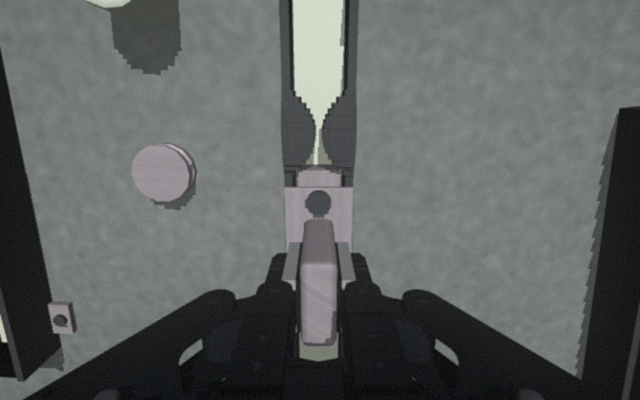

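View pics/s3.png

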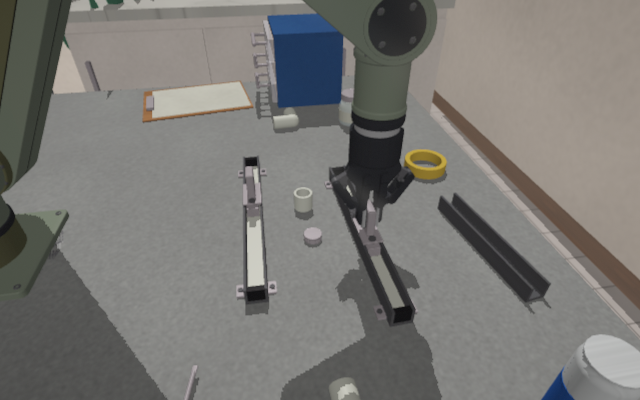

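The nose is at the start of the buckle at about (318,170), with the lug about 40 mm short of the pinch. I'll push again to confirm the jam, then back off 25 mm, release and check.

Run:
```python
from h import *
d=np.array([-.0325,.9995,0])
e=np.array(sense()["ee_pos"])
hit=move_l(e+d*.008,.02,f_stop=15);s=sense();j=np.array(s["ee_pos"])
print(hit,(j-e)@d*1e3,np.round(s["ft_force"],1))
if hit:
    move_l(j-d*.025,.04);b=np.array(sense()["ee_pos"]);print("back mm",(b-j)@d*1e3,np.round(sense()["ft_force"],1))
    p=look("wrist","w3.png");print(sense()["time"])
```

```text
True 0.07867101582167436 [-0.5 -0.9  2.8]
back mm -25.908904279300778 [ 0.2 -2.8  2.5]
wrist hanger_lug 0.93 [318.4 273.5] [ 0.6341 -0.1039  0.06  ]
wrist track 0.95 [314.6 146.6] [ 0.6304 -0.0571  0.    ]
11.1667
```

Run:
```python
from h import *
grip(.06);pause(.2)
e=np.array(sense()["ee_pos"]);print(e)
move_l([e[0],e[1],.22],.12);pause(.3)
p=look("wrist","w4.png");look("side","s4.png");print(sense()["time"])
```

```text
[ 0.63306762 -0.10353871  0.04659653]
wrist hanger_lug 0.76 [319.3 180.9] [ 0.6351 -0.1038  0.06  ]
wrist track 0.6 [318.5 126.9] [ 0.6329 -0.0591  0.    ]
side hanger_lug 0.89 [373.1 225.1] [ 0.6361 -0.1011  0.06  ]
side pinch 0.56 [359.  220.1] [ 0.6279 -0.0503  0.03  ]
side track 0.62 [361.7 236.2] [ 0.6323 -0.0596  0.    ]
side sound_hanger_lug 0.89 [248.8 184.2] [0.4446 0.0496 0.06  ]
14.2667
```

View pics/w4.png

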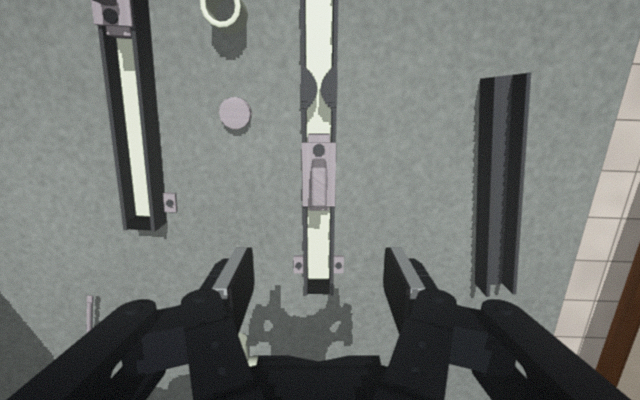

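The lug now stands at (319,182), with clear floor between its nose at (318,137) and the pinch at (318,105). The gripper is clear.

```bash
python3 -c "
from workcell import *
print(sign_off())"
```

```text
the job is handed in; nothing more can be done
None
```

I slid the pinched track's hanger until it jammed against the pinch, backed it off about 25 mm and released it there; the sound track's hanger was not touched, and the job was handed in at about 14 s of the 35 s allowed.

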